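# Clamp a carving blank with the socket that fits

## Robot

A 6-joint arm with a two-finger parallel gripper is mounted at the origin on a cart in front of the work surface, level with it; the furniture and walls round the work are solid. World frame = base frame: x ahead of the robot, y to its left, z up, the work surface at z = 0. Lengths are in m, angles in rad, forces in N, time in s.
With the tool pointing down it reaches from about 0.425 to 0.95 m from the base axis. Payload 3.5 kg.
Tool frame: the origin (TCP) lies between the finger pads; the fingertips stand 22 mm ahead of it and the grasp point (between the pads) lies 3 mm ahead of it (ctrl.nose_length is the z of the fingertips in the tool frame, in m); z points along the fingers, y is the line along which they close (so a half turn about z gives the same grasp; the last joint's range is limited). The gripper opens to 85 mm and grips with 20 to 120 N. Pads are 22 mm wide; open, the fingers measure 114 mm over their backs; the gripper's body (76 mm by 85 mm) begins 54 mm behind the grasp point. The pads swing forward as they close: fully open they stand 13 mm farther back than shut.
Start: joints at [0.968, 0.286, 1.577, -0, 1.279, -0.15], TCP at [0.295, 0.607, 0.253] pointing down, gripper open.
Joint ranges: [-2.77, 2.77], [-0.9, 2.22], [0.21, 2.48], [-1.53, 4.67], [0.24, 2.81], [-2.84, 2.84]. Speed limits (rad/s): [2.79, 2.79, 3.14, 3.14, 3.14, 3.14].

## Interface

Orientations are given as a unit quaternion [x, y, z, w].
In Python, from plant import ctrl gives the robot as it stands. The module is installed in compiled form; this text tells all that it offers.
- The arm moves only by the tool send_rows, never from a script. Its argument "rows" is text: rows parted by semicolons, each of 7 numbers parted by spaces: the turn, a rotation vector about the tool's x, y, z in parts of the range, where 1.0 means 45 degrees, then the shift along the tool's x, y, z in normalised numbers (1 is 0.8 m), then the opening, from -1 (shut) to 1 (fully open). A call has 1 to 8 rows; each row is the pose to reach, as a shift and turn from the pose commanded when the call began, along the tool's axes at that moment; what a row does not reach only later rows make up. A row lasts 1/8 s, in which the tool goes at most 62.5 mm and 10.7 degrees, less where a joint would pass 70% of its speed; a pose out of reach is approached as far as the arm can. A call with a gripper value outside its range is refused whole. The fingers move at their own pace and stop on an object; "grip_force" is the grip in N (left out, the last holds). Time passes only in rows, so rows that repeat a pose let the fingers close. It gives the time, the measured TCP pose, the force, the opening and the grip force at its end, in the units of the state.
- ctrl.get_state(): the state, without advancing time (a new reading comes with each control period).
- ctrl.read_camera(name): name is "side" or "top"; returns a dict with "color" (400x640x3 uint8, red, green, blue), "fx", "fy", "cx", "cy" (pixels), "D" ([k1, k2, p1, p2, k3] as OpenCV has them; the pictures are not rectified), "extrinsics" (4x4, takes a point from world to camera coordinates). Camera axes: x right, y down, z forward; pixel columns grow to the right and rows downward; lengths in m; the calibration is good to about 2 mm. A picture is of the moment at which its call begins. There is no depth.
- ctrl.sign_off(): hands the job in; it is judged then, once.
Trained networks look in a picture, given as the dict that the camera call returned (one of the last four; its "shot" number tells which), for a name from the list of things; names that differ only in an ending like _2 or _b are one class to them, and where a whole thing is asked for, a point or a joint stands for the part that bears it (a point fixed in the world has none). Each returns a list of dicts, best first, with "p" (0 to 1); they miss things now and then, are a little off and sometimes report something else, mostly with a low value. They report only what shows in the picture. A call takes as long as a camera call. They do not tell look-alikes from the thing itself.
- ctrl.look_for(picture, target): "position" ([x, y, z] in m, in the coordinates of the camera as it stood for that picture, good to about 4 mm: the middle of the surface that is visible of it).
The state is a dict: "time": time; "qpos": joint angles; "dq": joint speeds; "joint_efforts": joint torques, N m; "eef_pos": TCP position; "tcp_rot": TCP orientation; "contact_force": force on the tool from outside, world axes, zero at the start; "wrist_torque": the same for the moment, N m; "opening": opening from 0.0 (shut) to 1.0 (fully open); "finger_force": force on a finger pad.
Only numpy, scipy, OpenCV 4.12 (cv2) and the standard library are available. Lean on these libraries where they do the work, as an engineer would, in place of code of your own. Each camera call takes 0.05 s, during which the arm holds its last target. There are 200 camera calls.

## Task

Slide the limewood blank along the fence, without lifting it, until it lies against the end stop. Then try the sockets on the clamp nut until you find the one that fits, standing any wrong one upright in the tray or on the table again, and with the fitting socket pushed fully down over the nut turn it clockwise until the jaw presses the blank firmly against the fence. The clamp springs open when let go, so finish while still gripping the seated socket and holding the clamp tight; leave the wax tin, pencil, marking gauge and bottle alone.

Things in the scene. Friction and masses are not known exactly. Their poses are not given: they have to be found in the camera images.
- clamp_board: fixed plywood board 190 (x) x 230 (y) x 18 mm; origin: centre of its underside, x away from the robot, y left. Far side: fence, inner face x = 77.5 mm, 28 mm above the board. Left end: end stop, face y = 97 mm, 22 high. Near side: guide strip (x = -7.5, y = -113 to -4, 14 high), then the clamp's jaw. Between fence and strip a lane 85 mm wide along y, open at the right
- blank: limewood carving blank, 80 (x) x 103 (y) x 24 mm, about 0.12 kg, lying flat in the lane 50 to 100 mm short of the end stop; origin: centre of its underside, axes as the board's within 2 degrees
- blank_home (a point): centre of the blank's underside when it lies against the end stop and the fence; board's axes
- nut_seat (a point): on the axis of the clamp's hex nut, on top of its 40 mm flange, 44 mm above the table: the mouth of a fully seated socket lies here. Nut 27 mm across flats, 16 high, top chamfered, a stud end 4 mm above it. z up; turns with the nut, x axis (and every 60 degrees) through a flat's middle. A small socket stays 16 mm up on the nut, a large one drops but spins without taking the nut along
- clamp_nut (a joint): turn of the nut, rad: 0 open, grows clockwise seen from above, ends at 1.2. A cam pushes the cork-faced jaw 9.4 mm per rad to the fence; it meets the blank at about 0.53 (5 mm), then presses on springs, some 55 N per rad more. A return spring (0.06 to 0.12 N m) and the jaw's push open it when let go; tight takes about 0.3 N m
- jaw_pad: sprung cork-faced wooden jaw pad of the clamp, 88 mm long, 18 mm high, parallel to the fence; its origin is at the board's origin when the clamp is open
- socket_tray: low grey steel tray 250 (x) x 90 (y) mm, rim 14 mm high, fixed; its floor is 3 mm above the table; the sockets stand in it 78 mm apart in a row along its x axis
- socket_a: one of three steel sockets alike outside: round, 48 mm wide, 70 tall, 0.3 kg, standing mouth down. Hex opening 26 mm deep, 23.5, 29 or 34.5 mm across flats (one each, unmarked: find out by trying). Origin: centre of the mouth, z up. x axis (and every 60 degrees) goes through the middle of a flat; dark flutes outside mark the flats. Grip the knurled band, 45 to 65 mm up
- socket_b: one of three steel sockets alike outside: round, 48 mm wide, 70 tall, 0.3 kg, standing mouth down. Hex opening 26 mm deep, 23.5, 29 or 34.5 mm across flats (one each, unmarked: find out by trying). Origin: centre of the mouth, z up. x axis (and every 60 degrees) goes through the middle of a flat; dark flutes outside mark the flats. Grip the knurled band, 45 to 65 mm up
- socket_c: one of three steel sockets alike outside: round, 48 mm wide, 70 tall, 0.3 kg, standing mouth down. Hex opening 26 mm deep, 23.5, 29 or 34.5 mm across flats (one each, unmarked: find out by trying). Origin: centre of the mouth, z up. x axis (and every 60 degrees) goes through the middle of a flat; dark flutes outside mark the flats. Grip the knurled band, 45 to 65 mm up
- wax_tin: flat round tin of wax, 70 mm across, 28 mm high; bystander, origin at the centre of its underside
- pencil: flat red carpenter's pencil, 163 mm; bystander, origin at the centre of its underside
- marking_gauge: wooden marking gauge, 200 x 62 x 68 mm; bystander, origin at the centre of its underside
- bottle_red_cap: white bottle with red cap, 72 mm across, 135 mm tall; bystander, origin at the centre of its underside
Things that resemble listed ones, but are neither listed nor needed, are in the scene too. What is shaped like the socket_c but green is not meant.

How it is judged:
On the way, in this order (a step that is already met when the one before it is completed fails the run):
1. the blank lies against the end stop, flat on the board (y of blank in the frame of blank_home above -0.003 m and z of blank in the frame of blank_home below 0.004 m and angle between the y axis of blank and the y axis of blank_home, either way round below 0.08 rad), for 0.2 s.
2. a socket is fully seated on the nut and has turned it ((((horizontal distance between socket_a and nut_seat below 0.004 m and z of socket_a in the frame of nut_seat between -0.003 and 0.003 m and angle between socket_a's own z axis and vertical below 0.08 rad) and contact force between the fingers and socket_a above 3 N) or ((horizontal distance between socket_b and nut_seat below 0.004 m and z of socket_b in the frame of nut_seat between -0.003 and 0.003 m and angle between socket_b's own z axis and vertical below 0.08 rad) and contact force between the fingers and socket_b above 3 N) or ((horizontal distance between socket_c and nut_seat below 0.004 m and z of socket_c in the frame of nut_seat between -0.003 and 0.003 m and angle between socket_c's own z axis and vertical below 0.08 rad) and contact force between the fingers and socket_c above 3 N)) and value of joint clamp_nut above 0.12 rad), for 0.1 s.
At the end, for the whole second after the job is handed in: Blank flat, within 3 mm of stop and fence, pressed by the jaw with over 5 N (nut past 0.6 rad); a socket seated on the nut (3 mm in height, 4 mm off axis, 0.08 rad upright) and gripped with over 3 N; the other sockets upright, still and untouched in the tray or on the table (all of step 1 and (((horizontal distance between socket_a and nut_seat below 0.004 m and z of socket_a in the frame of nut_seat between -0.003 and 0.003 m and angle between socket_a's own z axis and vertical below 0.08 rad) and contact force between the fingers and socket_a above 3 N) or ((horizontal distance between socket_b and nut_seat below 0.004 m and z of socket_b in the frame of nut_seat between -0.003 and 0.003 m and angle between socket_b's own z axis and vertical below 0.08 rad) and contact force between the fingers and socket_b above 3 N) or ((horizontal distance between socket_c and nut_seat below 0.004 m and z of socket_c in the frame of nut_seat between -0.003 and 0.003 m and angle between socket_c's own z axis and vertical below 0.08 rad) and contact force between the fingers and socket_c above 3 N)) and ((height (world z) of socket_a below 0.008 m and angle between socket_a's own z axis and vertical below 0.1 rad and linear speed of socket_a below 0.02 m/s and contact force between the fingers and socket_a below 0.2 N) or (horizontal distance between socket_a and nut_seat below 0.004 m and z of socket_a in the frame of nut_seat between -0.003 and 0.003 m and angle between socket_a's own z axis and vertical below 0.08 rad)) and ((height (world z) of socket_b below 0.008 m and angle between socket_b's own z axis and vertical below 0.1 rad and linear speed of socket_b below 0.02 m/s and contact force between the fingers and socket_b below 0.2 N) or (horizontal distance between socket_b and nut_seat below 0.004 m and z of socket_b in the frame of nut_seat between -0.003 and 0.003 m and angle between socket_b's own z axis and vertical below 0.08 rad)) and ((height (world z) of socket_c below 0.008 m and angle between socket_c's own z axis and vertical below 0.1 rad and linear speed of socket_c below 0.02 m/s and contact force between the fingers and socket_c below 0.2 N) or (horizontal distance between socket_c and nut_seat below 0.004 m and z of socket_c in the frame of nut_seat between -0.003 and 0.003 m and angle between socket_c's own z axis and vertical below 0.08 rad)) and value of joint clamp_nut above 0.6 rad and contact force between jaw_pad and blank above 5 N and x of blank in the frame of blank_home above -0.003 m); the arm keeps its last pose, push and grip.
It fails at once if the blank is lifted or tipped (z of blank in the frame of blank_home above 0.008 m or angle between blank's own z axis and vertical above 0.1 rad).
It fails at once if a bystander is disturbed (distance of any of wax_tin, pencil, marking_gauge, bottle_red_cap from where it was at the start of the episode above 0.02 m).
It also fails if it takes over 72 s, if anything falls off the work surface, if the arm or the gripper's body presses on something with over 40 N, if the wrist force passes 120 N, or if a joint passes its speed limit or range.

## Working session

There is one attempt and no reset: what is moved stays moved. The work goes in short steps, Python scripts to look and compute and a tool call to move; the robot and the scene stay as the last step left them, time stands still between calls to the robot, and variables do not carry over. Pictures are saved under pics/ and viewed, at most 10 in all, crops included, and the job is handed in when it is done.

Besides the shell and the picture viewer there is one more tool, called after "Request:" by a JSON object that holds its "method" and its "body". send_rows: Moves the arm, as the interface text tells. Its arguments: {"type":"object","properties":{"rows":{"type":"string"},"grip_force":{"type":"number"}},"required":["rows"]}

```bash
mkdir -p pics; cat > h.py <<'E'
from plant import ctrl
import numpy as np, cv2
from scipy.spatial.transform import Rotation as R
def shot(n): return ctrl.read_camera(n)
def w(pic,p):
    E=np.array(pic['extrinsics']); return E[:3,:3].T@(np.array(p)-E[:3,3])
def K(pic): return np.array([[pic['fx'],0,pic['cx']],[0,pic['fy'],pic['cy']],[0,0,1.]])
def ray(pic,uv):
    E=np.array(pic['extrinsics']); q=cv2.undistortPoints(np.array([[uv]],float),K(pic),np.array(pic['D']))[0,0]
    d=E[:3,:3].T@np.array([q[0],q[1],1]); return -E[:3,:3].T@E[:3,3],d
def onz(pic,uv,z):
    c,d=ray(pic,uv); return c+d*(z-c[2])/d[2]
def proj(pic,P):
    E=np.array(pic['extrinsics']); 
    return cv2.projectPoints(np.array(P,float).reshape(-1,3),cv2.Rodrigues(E[:3,:3])[0],E[:3,3],K(pic),np.array(pic['D']))[0][:,0]
def save(pic,name): cv2.imwrite('pics/'+name,np.ascontiguousarray(pic['color'][:,:,::-1]))
E
python3 - <<'E'
from h import *
np.set_printoptions(precision=4,suppress=True)
for n in ('top','side'):
    p=shot(n); save(p,n+'0.png'); E=np.array(p['extrinsics']); print(n,-E[:3,:3].T@E[:3,3],E[:3,:3].ravel())
    for t in ['clamp_board','blank','nut_seat','jaw_pad','socket_tray','socket_a','wax_tin','pencil','marking_gauge','bottle_red_cap']:
        for r in ctrl.look_for(p,t)[:5]:
            P=w(p,r['position']); print(t,round(r['p'],2),P,proj(p,P)[0].round())
s=ctrl.get_state(); print(s)
E
```

```text
top [ 0.38   -0.0337  1.2158] [-0.0117 -0.9999  0.0068 -0.9839  0.0103 -0.1783  0.1782 -0.0088 -0.984 ]
clamp_board 0.87 [0.5798 0.0689 0.0222] [272. 210.]
clamp_board 0.23 [ 0.5218 -0.2024  0.0038] [386. 234.]
blank 0.8 [0.6289 0.0222 0.0443] [291. 188.]
nut_seat 0.81 [0.5387 0.0929 0.0434] [260. 226.]
jaw_pad 0.69 [0.5794 0.0907 0.0408] [262. 209.]
socket_tray 0.72 [ 0.5189 -0.2024  0.0027] [386. 235.]
socket_a 0.95 [ 0.5313 -0.2095  0.0754] [393. 226.]
socket_a 0.86 [ 0.6067 -0.211   0.0785] [393. 193.]
socket_a 0.72 [ 0.7316 -0.1153  0.0708] [349. 141.]
wax_tin 0.64 [0.4046 0.1153 0.0302] [251. 285.]
wax_tin 0.36 [0.5352 0.0884 0.0447] [262. 228.]
pencil 0.63 [ 0.385  -0.0418  0.0093] [319. 293.]
pencil 0.43 [ 0.5342 -0.2085  0.0751] [393. 225.]
pencil 0.21 [0.5378 0.0946 0.046 ] [259. 226.]
marking_gauge 0.92 [0.8037 0.0609 0.0358] [275. 118.]
bottle_red_cap 0.85 [ 0.7544 -0.2347  0.0968] [402. 128.]
side [ 0.1284 -0.6288  0.9088] [ 0.7618 -0.6478 -0.0033 -0.4852 -0.5672 -0.6654  0.4292  0.5086 -0.7464]
clamp_board 0.93 [0.5769 0.0381 0.0244] [293. 195.]
blank 0.58 [0.6305 0.014
[... 528 characters left out ...]

pencil 0.73 [0.6261 0.0147 0.0412] [313. 186.]
pencil 0.7 [ 0.3866 -0.045   0.0067] [251. 258.]
marking_gauge 0.7 [0.7967 0.0624 0.0407] [349. 148.]
bottle_red_cap 0.98 [ 0.7504 -0.2439  0.096 ] [423. 206.]
{'time': 1.1, 'qpos': array([ 0.968 ,  0.2863,  1.5767, -0.    ,  1.2786, -0.15  ]), 'dq': array([-0.0011,  0.0011,  0.0001,  0.0018,  0.0007,  0.0014]), 'joint_efforts': array([  0.0007, -40.5972, -29.2942,  -0.0001,   0.0006,  -0.    ]), 'eef_pos': array([0.2953, 0.607 , 0.2533]), 'tcp_rot': array([0.2245, 0.9745, 0.    , 0.    ]), 'contact_force': array([ 0.1601, -0.7123,  0.4612]), 'wrist_torque': array([-0.047 , -0.0296,  0.0189]), 'finger_force': 0.0, 'opening': 0.9999508571913907}
```

View pics/top0.png

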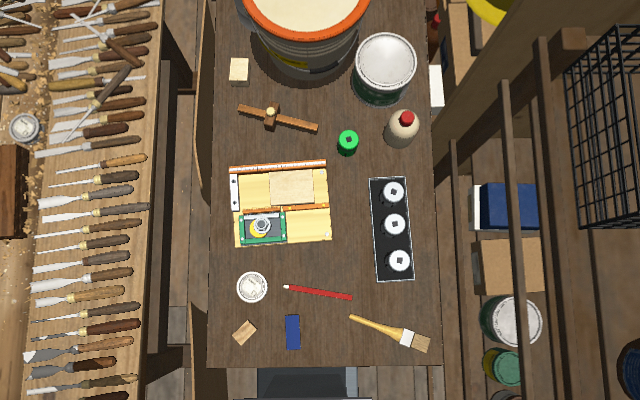

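View pics/side0.png

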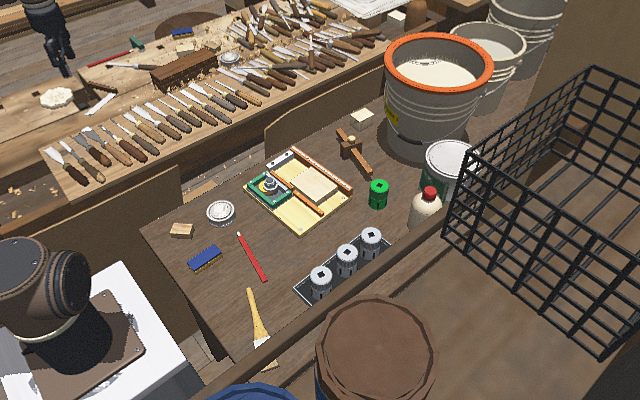

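The top view shows the board around (282,203), with the nut at (262,227) and the blank at (292,187). The tray sockets are at (393,191), (394,224) and (399,260), and the green look-alike is at (348,141). The next picture is enlarged crops to get exact edges.

```bash
python3 - <<'E'
from h import *
t=cv2.imread('pics/top0.png'); s=cv2.imread('pics/side0.png')
def c(im,x,y,ww,hh,k): return cv2.resize(im[y:y+hh,x:x+ww],None,fx=k,fy=k,interpolation=cv2.INTER_CUBIC)
a=c(t,222,152,114,100,7); cv2.imwrite('pics/a.png',a)
A=[c(t,240,208,44,38,9),c(s,248,166,44,38,9)]
B=[c(t,376,175,44,100,3)]
row1=np.hstack(A)
row2=np.hstack([c(t,376,x-17,37,34,7) for x in (191,224,260)])
row2=cv2.copyMakeBorder(row2,0,0,0,max(0,row1.shape[1]-row2.shape[1]),cv2.BORDER_CONSTANT)[:,:row1.shape[1]]
cv2.imwrite('pics/b.png',np.vstack([row1,row2])); print(a.shape,row1.shape,row2.shape)
E
```

```text
(700, 798, 3) (342, 792, 3) (238, 792, 3)
```

View pics/a.png

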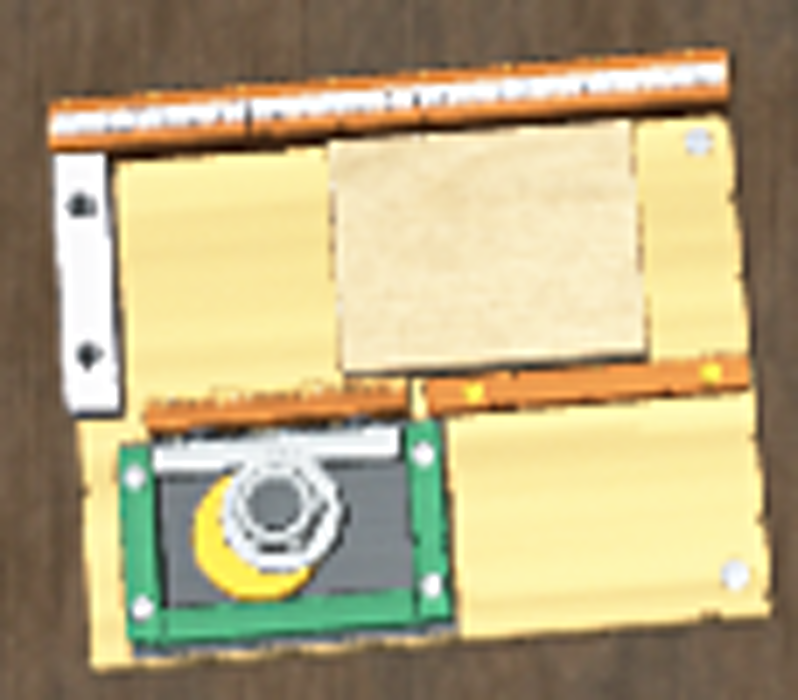

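View pics/b.png

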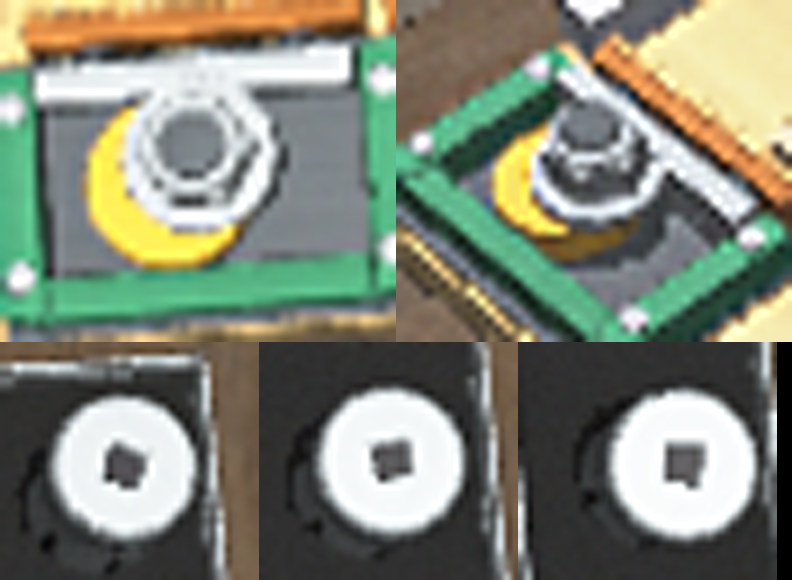

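Crops: the fence, stop, jaw, nut (stud top at about (261,223.6) in top and (269.5,179.7) in side) and blank corners are clear. Next I fit the board pose and measure the sockets.

```bash
cat > m.py <<'E'
from h import *
from scipy.optimize import least_squares
np.set_printoptions(precision=4,suppress=True)
t=shot('top'); s=shot('side')
def tri(a,b):
    c1,d1=ray(t,a); c2,d2=ray(s,b); A=np.c_[d1,-d2]; k=np.linalg.lstsq(A,c2-c1,rcond=None)[0]
    p,q=c1+k[0]*d1,c2+k[1]*d2; return (p+q)/2,np.linalg.norm(p-q)
f=lambda u,v:((u+.5)/7-.5+222,(v+.5)/7-.5+152)
E
python3 - <<'E'
from m import *
obs=[((-95,115,18),f(92,668)),((-95,-115,18),f(770,612)),((77.5,97,40),f(107,150)),((95,115,46),f(50,103)),((95,-115,46),f(727,50))]
P=np.array([o[0] for o in obs])/1000; U=np.array([o[1] for o in obs])
def W(v): c,sn=np.cos(v[2]),np.sin(v[2]); return P@np.array([[c,sn,0],[-sn,c,0],[0,0,1]])+[v[0],v[1],0]
r=least_squares(lambda v:(proj(t,W(v))-U).ravel(),[.58,.06,.0]); print('board',r.x,np.degrees(r.x[2]),'\n',r.fun.reshape(-1,2))
b=[onz(t,f(*q),.042) for q in ((330,140),(632,120),(648,355),(345,372))]; b=np.array(b); print('blank',b,b.mean(0))
c,sn=np.cos(r.x[2]),np.sin(r.x[2]); Rm=np.array([[c,sn],[-sn,c]])
print('blank in board',(b[:,:2]-r.x[:2])@Rm.T)
print('stud',tri((261,223.6),(269.5,179.7)),onz(t,(261,223.6),.064),onz(s,(269.5,179.7),.064))
# socket tops: bright blobs in top view; side: net
hsv=cv2.cvtColor(t['color'],cv2.COLOR_RGB2HSV); m=((hsv[...,2]>200)&(hsv[...,1]<40)).astype(np.uint8)
n,l,st,ce=cv2.connectedComponentsWithStats(m)
for i in range(1,n):
    if 150<st[i,4]<600 and 370<ce[i,0]<420: print('top',ce[i],st[i],onz(t,ce[i],.073))
hs=cv2.cvtColor(s['color'],cv2.COLOR_RGB2HSV); m=((hs[...,2]>200)&(hs[...,1]<40)).astype(np.uint8)
n,l,st,ce=cv2.connectedComponentsWithStats(m)
for i in range(1,n):
    if 80<st[i,4]<900 and 300<ce[i,0]<390 and ce[i,1]>220: print('side',ce[i],st[i],onz(s,ce[i],.073))
c=lambda im,x,y,ww,hh,k: cv2.resize(im[y:y+hh,x:x+ww,::-1],None,fx=k,fy=k,interpolation=cv2.INTER_CUBIC)
cv2.imwrite('pics/c.png',np.hstack([c(s['color'],a-18,b-12,36,48,7) for a,b in((321,274),(347,251),(371,235))]))
E
```

```text
board [0.5957 0.0478 0.0695] 3.9818480526995823 
 [[-0.3648  0.3327]
 [ 0.6225  0.473 ]
 [-0.1176  0.0303]
 [-0.3969 -0.4788]
 [ 0.2602 -0.4157]]
blank [[ 0.6685  0.0744  0.042 ]
 [ 0.6745 -0.0274  0.042 ]
 [ 0.5938 -0.032   0.042 ]
 [ 0.5891  0.0689  0.042 ]] [0.6315 0.021  0.042 ]
blank in board [[ 0.0745  0.0214]
 [ 0.0734 -0.0805]
 [-0.0074 -0.0795]
 [-0.0051  0.0215]]
stud (array([0.542 , 0.0891, 0.0637]), np.float64(6.837347604489234e-05)) [0.5419 0.0891 0.064 ] [0.5418 0.0888 0.064 ]
top [393.4692 191.3   ] [384 182  20  20 260] [ 0.6118 -0.2134  0.073 ]
top [394.5108 223.4784] [385 214  20  20 278] [ 0.5377 -0.213   0.073 ]
top [399.2587 259.958 ] [390 250  20  21 286] [ 0.4555 -0.2205  0.073 ]
top [406.497  337.1856] [400 329  14  18 167] [ 0.2883 -0.2297  0.073 ]
side [371.0095 234.7238] [362 227  19  16 210] [ 0.612  -0.2129  0.073 ]
side [347.0431 251.9569] [337 244  21  17 232] [ 0.5382 -0.2128  0.073 ]
side [320.8773 274.8067] [311 263  21  22 269] [ 0.4561 -0.2203  0.073 ]
```

View pics/c.png

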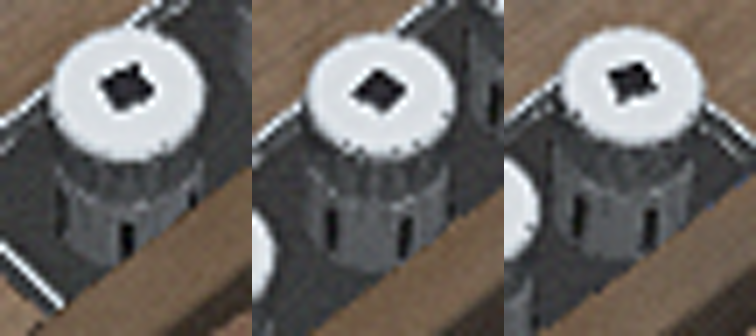

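Both views agree to within 1 mm: sockets at (0.612,-0.213), (0.538,-0.213) and (0.456,-0.220), stud at (0.542,0.089, 0.064). The dark flutes place the socket flats at about -5°, 7° and -8°. I'll push the blank first.

```bash
cat > mv.py <<'E'
import sys; from h import *
x,y,z,yaw=map(float,sys.argv[1:5]); s=ctrl.get_state(); q=R.from_quat(s['tcp_rot'])
Y=q.apply([0,1,0]); cur=np.degrees(np.arctan2(Y[1],Y[0]))
print('t',round(s['time'],2),'yaw',cur.round(2),'turnz',round(cur-yaw,2),'shift mm',(q.inv().apply(np.array([x,y,z])-s['eef_pos'])*1000).round(1),'q',s['qpos'].round(2),'F',s['contact_force'].round(1),'tilt',q.apply([0,0,1]).round(3))
E
python3 mv.py .640 -.064 .15 94
```

```text
t 1.2 yaw 64.06 turnz -29.94 shift mm [-603.6 -452.5  103.3] q [ 0.97  0.29  1.58 -0.    1.28 -0.15] F [-1.  -1.3  0. ] tilt [-0. -0. -1.]
```

Units first: shifts go in shares of 0.8 m and turns go in shares of 45 degrees. So -604 mm / 800 = -0.755, -452 mm / 800 = -0.565, -30 degrees / 45 = -0.6667.

Request:
{"method": "send_rows", "body": {"rows": "0 0 -0.2222 -0.0625 -0.0475 0 -1;0 0 -0.4444 -0.125 -0.0938 0.025 -1;0 0 -0.6667 -0.25 -0.1875 0.075 -1;0 0 -0.6667 -0.755 -0.565 0.125 -1;0 0 -0.6667 -0.755 -0.565 0.125 -1;0 0 -0.6667 -0.755 -0.565 0.125 -1;0 0 -0.6667 -0.755 -0.565 0.125 -1;0 0 -0.6667 -0.755 -0.565 0.125 -1"}}

```text
time: 2.2
eef_pos: [0.5214, 0.1675, 0.1819]
tcp_rot: [-0.035, 0.999, 0.0, 0.001]
contact_force: [1.1, 1.1, -0.8]
opening: -0.004
finger_force: 0.0
```

```bash
python3 mv.py .640 -.064 .10 94
```

```text
t 2.2 yaw 94.06 turnz 0.06 shift mm [-101.9 -239.3   82. ] q [ 0.13  0.08  1.95  0.    1.11 -1.52] F [ 1.1  1.1 -0.8] tilt [ 0.001  0.    -1.   ]
```

Scaled: -239 mm / 800 = -0.2988, 134 mm / 800 = 0.1675.

Request:
{"method": "send_rows", "body": {"rows": "0 0 0 -0.1275 -0.2988 0.1025 -1;0 0 0 -0.1275 -0.2988 0.1025 -1;0 0 0 -0.1275 -0.2988 0.1025 -1;0 0 0 -0.1275 -0.2988 0.1025 -1;0 0 0 -0.1275 -0.2988 0.125 -1;0 0 0 -0.1275 -0.2988 0.1675 -1;0 0 0 -0.1275 -0.2988 0.1675 -1"}}

```text
time: 3.08
eef_pos: [0.6367, -0.0617, 0.0442]
tcp_rot: [-0.035, 0.999, 0.001, -0.004]
contact_force: [-0.2, 0.3, -0.2]
opening: -0.002
finger_force: 0.0
```

```bash
python3 mv.py .6332 .030 .048 94
```

```text
t 3.08 yaw 94.01 turnz 0.01 shift mm [-2.9 91.7 -3.6] q [-0.25  0.45  1.78  0.    0.92 -1.9 ] F [-0.2  0.3 -0.2] tilt [-0.007  0.002 -1.   ]
```

Scaled: 78 mm / 800 = 0.0975, 70 mm / 800 = 0.0875.

Request:
{"method": "send_rows", "body": {"rows": "0 0 0 0 0.0125 0 -1;0 0 0 0 0.025 0 -1;0 0 0 0 0.0375 0 -1;0 0 0 0 0.05 0 -1;0 0 0 0 0.0625 0 -1;0 0 0 0 0.075 0 -1;0 0 0 0 0.0875 0 -1;0 0 0 0 0.0975 0 -1"}}

```text
time: 4.08
eef_pos: [0.6336, 0.0166, 0.0476]
tcp_rot: [-0.035, 0.999, -0.0, -0.0]
contact_force: [-0.1, -0.7, 0.8]
opening: 0.002
finger_force: 0.5
```

Scaled: 13 mm / 800 = 0.0163, 11 mm / 800 = 0.0138.

Request:
{"method": "send_rows", "body": {"rows": "0 0 0 0 0.005 0 -1;0 0 0 0 0.01 0 -1;0 0 0 0 0.0138 0 -1;0 0 0 0 0.0163 0 -1"}}

```text
time: 4.58
eef_pos: [0.6327, 0.029, 0.0475]
tcp_rot: [-0.035, 0.999, 0.0, -0.0]
contact_force: [0.9, -1.1, 0.6]
opening: -0.002
finger_force: 0.4
```

```bash
python3 mv.py .6332 .030 .048 94; python3 - <<'E'
from h import *
p=shot('top'); cv2.imwrite('pics/d.png',cv2.resize(p['color'][145:260,215:345,::-1],None,fx=5,fy=5,interpolation=cv2.INTER_CUBIC))
E
```

```text
t 4.58 yaw 94.05 turnz 0.05 shift mm [-0.6  1.  -0.5] q [-0.11  0.43  1.8   0.    0.91 -1.76] F [ 0.9 -1.1  0.6] tilt [-0.  0. -1.]
```

View pics/d.png

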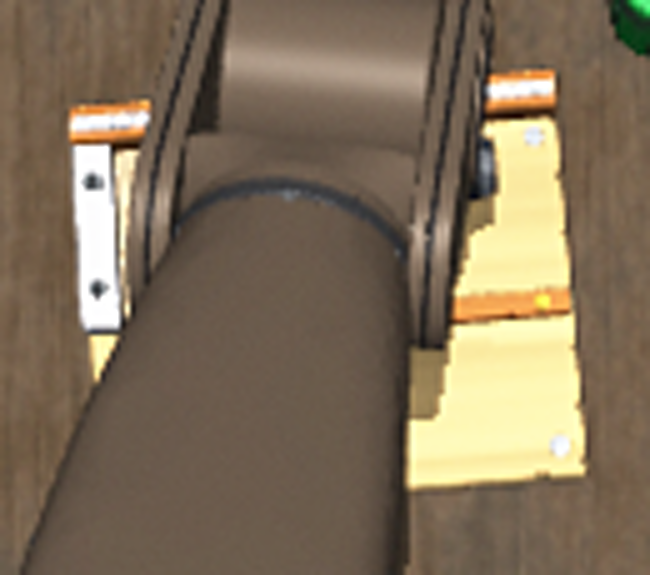

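The arm hides the blank; a strip of bare board shows beside the stop at about (235,185), so I keep pushing until the force rises.

Scaled: 8 mm / 800 = 0.01, 6 mm / 800 = 0.0075.

Request:
{"method": "send_rows", "body": {"rows": "0 0 0 0 0.0038 0 -1;0 0 0 0 0.0075 0 -1;0 0 0 0 0.01 0 -1;0 0 0 0 0.01 0 -1"}}

```text
time: 5.12
eef_pos: [0.6326, 0.0312, 0.0479]
tcp_rot: [-0.037, 0.999, -0.005, -0.0]
contact_force: [-0.4, -17.8, -0.0]
opening: -0.001
finger_force: 8.7
```

Scaled: 4 mm / 800 = 0.005, 2 mm / 800 = 0.0025.

Request:
{"method": "send_rows", "body": {"rows": "0 0 0 0 0.0025 0 -1;0 0 0 0 0.005 0 -1;0 0 0 0 0.005 0 -1"}}

```text
time: 5.5
eef_pos: [0.6327, 0.0316, 0.0482]
tcp_rot: [-0.037, 0.999, -0.008, -0.0]
contact_force: [-0.1, -28.7, 0.3]
opening: 0.003
finger_force: 13.9
```

Scaled: -250 mm / 800 = -0.3125, -235 mm / 800 = -0.2938, 4 degrees / 45 = 0.0889.

Request:
{"method": "send_rows", "body": {"rows": "0 0 0 0 -0.0188 0 -1;0 0 0 0 -0.0375 0 -1;0 0 0 0 -0.0438 -0.075 -1;0 0 0 0 -0.075 -0.1525 0;0 0 0.0444 0.0625 -0.15 -0.165 0.5;0 0 0.0889 0.1 -0.225 -0.165 0.5;0 0 0.0889 0.1125 -0.2938 -0.165 0.5;0 0 0.0889 0.1125 -0.3125 -0.165 0.5"}}

```text
time: 6.5
eef_pos: [0.559, -0.2171, 0.18]
tcp_rot: [0.001, 1.0, 0.0, 0.0]
contact_force: [1.0, 0.6, 1.2]
opening: 0.748
finger_force: 0.0
```

```bash
python3 mv.py .538 -.213 .15 90; python3 - <<'E'
from m import *
V=[]
for n,p in (('top',t),('side',s)):
    r=ctrl.look_for(p,'blank')[:1]; print(n,[(w(p,a['position']),a['p']) for a in r])
cv2.imwrite('pics/e.png',np.hstack([cv2.resize(t['color'][150:255,222:340,::-1],(472,420),interpolation=cv2.INTER_CUBIC),cv2.resize(s['color'][150:235,240:321,::-1],(324,340),interpolation=cv2.INTER_CUBIC)[:,:].repeat(1,0) if 0 else cv2.copyMakeBorder(cv2.resize(s['color'][150:235,240:321,::-1],(324,340),interpolation=cv2.INTER_CUBIC),0,80,0,0,cv2.BORDER_CONSTANT)]))
E
```

```text
t 6.5 yaw 89.93 turnz -0.07 shift mm [21.   4.1 30. ] q [-0.54  0.19  1.83  0.    1.12 -2.11] F [1.  0.6 1.2] tilt [ 0.001  0.    -1.   ]
top [(array([0.6236, 0.0934, 0.0454]), 0.97)]
side [(array([0.6268, 0.088 , 0.0389]), 0.77)]
```

View pics/e.png

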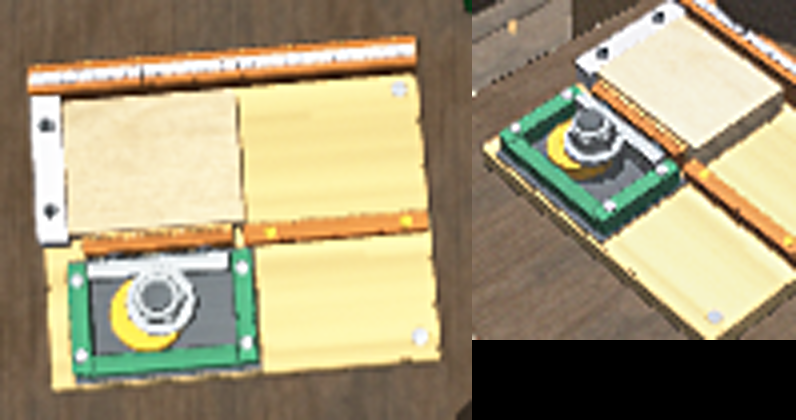

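The blank lies square against the end stop (its edge is at the stop face in both views). Now I grasp the middle socket.

Scaled: 119 mm / 800 = 0.1488, 80 mm / 800 = 0.1.

Request:
{"method": "send_rows", "body": {"rows": "0 0 0 0.0263 0.005 0.0375 0.5;0 0 0 0.0263 0.005 0.1 0.5;0 0 0 0.0263 0.005 0.1488 0.5;0 0 0 0.0263 0.005 0.1488 0.5;0 0 0 0.0263 0.005 0.1488 -1;0 0 0 0.0263 0.005 0.1488 -1;0 0 0 0.0263 0.005 0.1488 -1;0 0 0 0.0263 0.005 0.1488 -1", "grip_force": 60}}

```text
time: 7.7
eef_pos: [0.5399, -0.2111, 0.0624]
tcp_rot: [-0.0, 1.0, -0.0, 0.001]
contact_force: [1.0, 1.3, 3.9]
opening: 0.545
finger_force: 62.2
```

```bash
python3 mv.py .542 .089 .16 90
```

```text
t 7.7 yaw 90.03 turnz 0.03 shift mm [ -2.5 300.1 -97.8] q [-0.55  0.31  1.93  0.    0.9  -2.12] F [1.  1.3 3.9] tilt [ 0.003 -0.001 -1.   ]
```

Scaled: 300 mm / 800 = 0.375, 100 mm / 800 = 0.125.

Request:
{"method": "send_rows", "body": {"rows": "0 0 0 0 0 -0.0375 -1;0 0 0 0 0 -0.0875 -1;0 0 0 -0.0025 0.05 -0.1188 -1;0 0 0 -0.0025 0.125 -0.1225 -1;0 0 0 -0.0025 0.2 -0.1225 -1;0 0 0 -0.0025 0.275 -0.1225 -1;0 0 0 -0.0025 0.3438 -0.1225 -1;0 0 0 -0.0025 0.375 -0.1225 -1"}}

```text
time: 8.7
eef_pos: [0.5394, 0.0917, 0.158]
tcp_rot: [-0.002, 1.0, -0.0, -0.001]
contact_force: [0.3, -0.1, -3.4]
opening: 0.548
finger_force: 62.8
```

Request:
{"method": "send_rows", "body": {"rows": "0 0 0 0 0 0 -1;0 0 0 0 0 0 -1"}}

```text
time: 8.95
eef_pos: [0.5402, 0.0885, 0.1582]
tcp_rot: [-0.0, 1.0, -0.0, -0.0]
contact_force: [-0.2, -0.1, -3.8]
opening: 0.546
finger_force: 62.8
```

```bash
python3 mv.py .542 .089 .16 90; python3 - <<'E'
from m import *
c=lambda im,x,y,ww,hh,k: cv2.resize(im[y:y+hh,x:x+ww,::-1],None,fx=k,fy=k,interpolation=cv2.INTER_CUBIC)
cv2.imwrite('pics/f.png',np.hstack([c(t['color'],230,165,65,85,6),c(s['color'],235,130,68,85,6)]))
for n,p in (('top',t),('side',s)):
    for tg in ('socket_b','nut_seat'): print(n,tg,[(w(p,a['position']),round(a['p'],2)) for a in ctrl.look_for(p,tg)[:5]])
E
```

```text
t 8.95 yaw 90.06 turnz 0.06 shift mm [-1.8  0.5 -1.8] q [-0.02  0.11  1.97 -0.    1.07 -1.59] F [-0.2 -0.1 -3.8] tilt [-0.001 -0.001 -1.   ]
top socket_b [(array([ 0.6083, -0.2084,  0.0766]), 0.85), (array([ 0.4549, -0.2177,  0.0764]), 0.82), (array([ 0.7311, -0.1129,  0.072 ]), 0.67)]
top nut_seat [(array([ 0.6075, -0.006 ,  0.0181]), 0.65)]
side socket_b [(array([ 0.6047, -0.2181,  0.0666]), 0.96), (array([ 0.4433, -0.2284,  0.072 ]), 0.72), (array([ 0.7267, -0.1227,  0.0556]), 0.68), (array([0.5233, 0.0754, 0.1431]), 0.65)]
side nut_seat [(array([0.5363, 0.0866, 0.0427]), 0.63)]
```

View pics/f.png

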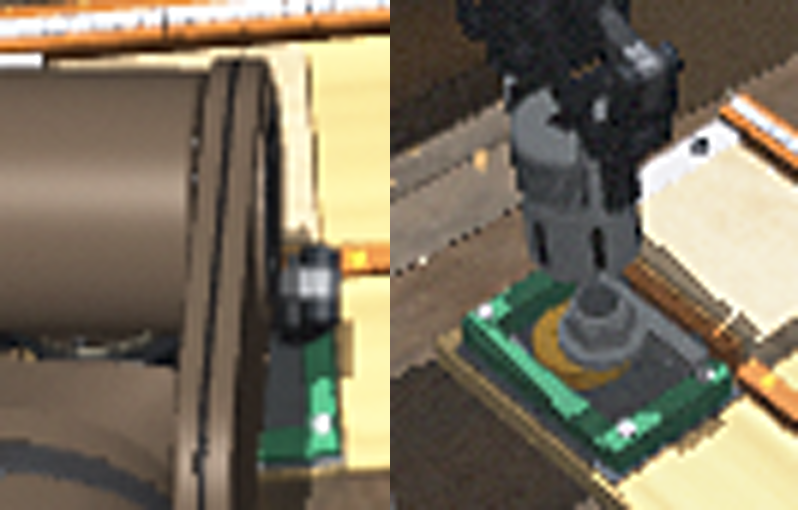

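The side view shows the socket's mouth centre near (267,169) above the nut, whose stud is at about (270,177). I check its lateral offset by projection.

```bash
python3 - <<'E'
from m import *
for P in ((.538,.0885,.1),(.5402,.0885,.1),(.542,.089,.1),(.542,.089,.064),(.542,.089,.044)): print(P,proj(s,P)[0])
g=cv2.cvtColor(s['color'],cv2.COLOR_RGB2GRAY)
for r in range(160,176,2): print(r,g[r,250:286])
E
```

```text
(0.538, 0.0885, 0.1) [266.9503 170.5439]
(0.5402, 0.0885, 0.1) [267.6656 170.1419]
(0.542, 0.089, 0.1) [268.1342 169.7069]
(0.542, 0.089, 0.064) [269.5198 179.6337]
(0.542, 0.089, 0.044) [270.2624 184.9544]
160 [127 127 130 135 136 149  37  53  64  67  63  60  68  78  72  64  71  52
  91 108  49  23  35  31  40  22  63 255 246 243 242 225 244 234 234 235]
162 [120 116 126 128 127 130 140  81  59  60  66  63  73  63  63  65  88  48
  85  97  67  34  26  35  35  22  77 255 231 237 233 233 232 231 235 234]
164 [121 125 123 125 112 128  59  65  80  86  76  81  85  76  76  80  80  62
  86  93  73  28  37  47  61  59 144 247 240 236 235 234 235 236 235 234]
166 [127 124 123 101 105 103 112  80  81  54  75  79  79  84  87  88  88  89
  90  92  95  94  89  87  87  76  69 249 237 233 234 234 233 235 235 237]
168 [103 108 108 103 109 112 104  93  79  34  50  86  79  80  84  85  88  84
  53  13  66  84  90  86  88  81   1 252 245 236 233 235 236 235 234 234]
170 [116 106  98  95 108 113 112 118  77  50  18  84  84  80  80  81  81  89
  59  18  60  93  87  89  86  81  76 127 109 249 239 240 238 234 234 236]
172 [106 107 110 106 115 109 112 117  82  63  19  62  81  79  85  78  81  85
  89  19  33  93  79  84  82  84  87 121 135 129 119 106 245 244 237 236]
174 [108 103 105 106 107 101  99 108 113  98  78  79  82  79  84  81  84  83
  93  45  36  84  87  85  84  86  79 132  97  93 128 131 126 105 242 244]
```

Scaled: 42 mm / 800 = 0.0525, 39 mm / 800 = 0.0488.

Request:
{"method": "send_rows", "body": {"rows": "0 0 0 -0.005 0.0006 0 -1;0 0 0 -0.005 0.0006 0.0125 -1;0 0 0 -0.005 0.0006 0.025 -1;0 0 0 -0.005 0.0006 0.035 -1;0 0 0 -0.005 0.0006 0.0438 -1;0 0 0 -0.005 0.0006 0.0488 -1;0 0 0 -0.005 0.0006 0.0525 -1;0 0 0 -0.005 0.0006 0.0525 -1"}}

```text
time: 10.35
eef_pos: [0.5445, 0.0896, 0.1166]
tcp_rot: [-0.0, 1.0, -0.0, -0.0]
contact_force: [0.2, 0.5, -2.8]
opening: 0.545
finger_force: 62.8
```

```bash
python3 mv.py .5441 .089 .1034 90
```

```text
t 10.35 yaw 90.06 turnz 0.06 shift mm [ 0.4 -0.6 13.2] q [-0.02  0.17  1.98 -0.    0.99 -1.59] F [ 0.2  0.5 -2.8] tilt [-0. -0. -1.]
```

Scaled: 8 mm / 800 = 0.01, 4 mm / 800 = 0.005.

Request:
{"method": "send_rows", "body": {"rows": "0 0 0 0 0 0.005 -1;0 0 0 0 0 0.01 -1;0 0 0 0 0 0.01 -1"}}

```text
time: 10.72
eef_pos: [0.5441, 0.0898, 0.1084]
tcp_rot: [-0.0, 1.0, 0.0, -0.0]
contact_force: [0.3, 1.1, -2.2]
opening: 0.551
finger_force: 63.0
```

Dropping freely: this one is either the large one or already aligned. Now I go to the bottom.

Request:
{"method": "send_rows", "body": {"rows": "0 0 0 0 0 0.005 -1;0 0 0 0 0 0.0088 -1;0 0 0 0 0 0.0088 -1"}}

```text
time: 11.1
eef_pos: [0.5445, 0.0897, 0.1033]
tcp_rot: [-0.001, 1.0, 0.0, -0.001]
contact_force: [-6.2, 1.1, 8.5]
opening: 0.547
finger_force: 64.2
```

Scaled: 1 mm / 800 = 0.0013, 30 degrees / 45 = 0.6667.

Request:
{"method": "send_rows", "body": {"rows": "0 0 0 0 0 0.0013 -1;0 0 0.2222 0 0 0.0013 -1;0 0 0.4444 0 0 0.0013 -1;0 0 0.6667 0 0 0.0013 -1;0 0 0.6667 0 0 0.0013 -1"}}

```text
time: 11.72
eef_pos: [0.5451, 0.089, 0.1032]
tcp_rot: [0.258, 0.966, -0.001, 0.0]
contact_force: [-7.0, -1.9, 12.2]
opening: 0.548
finger_force: 64.2
```

```bash
python3 mv.py .5441 .089 .1034 90; python3 -c "
from h import *
s=ctrl.get_state();print(s['wrist_torque'],s['joint_efforts'])"
```

```text
t 11.72 yaw 60.07 turnz -29.93 shift mm [ 0.9 -0.5 -0.2] q [-0.02  0.19  1.99 -0.    0.96 -1.07] F [-7.  -1.9 12.2] tilt [-0.    -0.002 -1.   ]
[-0.33799135  1.38490165  0.08231714] [  0.30851872 -27.28360713 -23.71088147   0.42526022  -1.86474703
   0.23356429]
```

Scaled: -1 mm / 800 = -0.0013, 25 degrees / 45 = 0.5556.

Request:
{"method": "send_rows", "body": {"rows": "0 0 0.2222 0 0 -0.0013 -1;0 0 0.4444 0 0 -0.0013 -1;0 0 0.5556 0 0 -0.0013 -1;0 0 0.5556 0 0 -0.0013 -1"}}

```text
time: 12.22
eef_pos: [0.5443, 0.0891, 0.1033]
tcp_rot: [0.461, 0.887, -0.001, -0.001]
contact_force: [-6.9, -1.9, 9.6]
opening: 0.545
finger_force: 63.9
```

```bash
python3 mv.py .5441 .089 .1034 90; python3 - <<'E'
from m import *
st=ctrl.get_state();print(st['wrist_torque'],st['joint_efforts'])
c=lambda im,x,y,ww,hh,k: cv2.resize(im[y:y+hh,x:x+ww,::-1],None,fx=k,fy=k,interpolation=cv2.INTER_CUBIC)
cv2.imwrite('pics/g.png',c(s['color'],235,135,85,85,7))
E
```

```text
t 12.22 yaw 35.12 turnz -54.88 shift mm [ 0.  -0.2 -0.1] q [-0.02  0.19  1.99 -0.    0.96 -0.63] F [-6.9 -1.9  9.6] tilt [-0.002 -0.002 -1.   ]
[-0.2715  1.3294  0.104 ] [  0.0063 -28.6248 -24.9082   0.4136  -1.876    0.1465]
```

View pics/g.png

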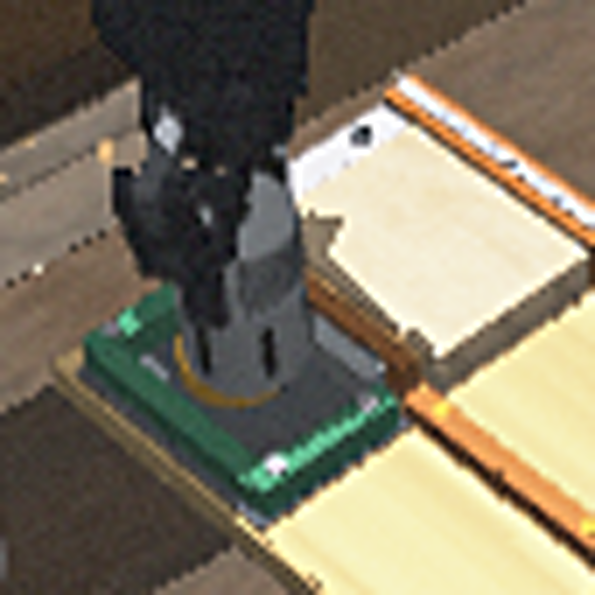

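The side view shows the socket fully down on the flange at (269,190); it's unclear whether the jaw moved. I turn further and watch the torque.

Scaled: 15 degrees / 45 = 0.3333.

Request:
{"method": "send_rows", "body": {"rows": "0 0 0.1778 0 0 0 -1;0 0 0.3333 0 0 0 -1;0 0 0.3333 0 0 0 -1"}}

```text
time: 12.7
eef_pos: [0.544, 0.089, 0.1033]
tcp_rot: [0.572, 0.82, -0.002, -0.001]
contact_force: [-7.9, -2.4, 10.5]
opening: 0.545
finger_force: 64.0
```

```bash
python3 - <<'E'
from m import *
st=ctrl.get_state();print(st['wrist_torque'],st['joint_efforts'],st['contact_force'])
c=cv2.imread('pics/side0.png')
g=s['color']; b=cv2.cvtColor(c,cv2.COLOR_BGR2RGB)
# jaw/blank profile along board +x at y_board= 0.02, 0.03 (world), z=.036
for yb in (.0,.01,.02):
    xs=np.arange(-.03,.01,.003); cc,sn=np.cos(.0695),np.sin(.0695)
    P=[(.5957+x*cc-yb*sn,.0478+x*sn+yb*cc,.036) for x in xs]
    u=proj(s,P).round().astype(int); print(yb,[tuple(int(v) for v in g[q[1],q[0]]) for q in u]); print('  before',[tuple(int(v) for v in b[q[1],q[0]]) for q in u])
E
```

```text
[-0.2852  1.4859  0.2665] [ -0.0567 -28.3854 -25.0487   0.5409  -2.0765   0.2757] [-7.7826 -2.0486  9.7633]
0.0 [(187, 181, 190), (43, 85, 64), (43, 85, 64), (71, 79, 74), (78, 49, 36), (75, 50, 30), (77, 55, 36), (85, 60, 38), (101, 83, 67), (91, 85, 75), (73, 65, 55), (255, 255, 242), (231, 200, 165), (255, 247, 209)]
  before [(255, 254, 255), (93, 194, 144), (93, 194, 144), (77, 103, 81), (82, 55, 37), (75, 48, 32), (104, 84, 56), (81, 76, 65), (99, 88, 76), (87, 77, 65), (255, 239, 195), (247, 237, 210), (244, 234, 205), (243, 234, 203)]
0.01 [(68, 73, 73), (71, 70, 75), (64, 66, 66), (102, 105, 113), (73, 78, 78), (80, 74, 72), (91, 61, 48), (113, 76, 49), (117, 75, 45), (125, 95, 61), (99, 88, 74), (130, 112, 92), (255, 250, 216), (255, 250, 229)]
  before [(176, 178, 186), (224, 233, 240), (99, 100, 106), (71, 52, 45), (40, 23, 7), (230, 147, 84), (224, 142, 78), (169, 102, 59), (181, 142, 94), (84, 69, 54), (255, 246, 209), (246, 237, 210), (244, 235, 206), (245, 237, 213)]
0.02 [(68, 72, 76), (78, 76, 77), (78, 76, 77), (112, 114, 118), (118, 121, 125), (111, 122, 125), (114, 73, 46), (116, 73, 45), (101, 73, 51), (101, 73, 51), (98, 79, 57), (242, 216, 178), (255, 250, 218), (249, 245, 225)]
  before [(252, 255, 255), (221, 226, 231), (221, 226, 231), (142, 154, 165), (93, 111, 123), (228, 143, 78), (235, 154, 84), (216, 155, 95), (128, 108, 86), (128, 108, 86), (254, 237, 197), (254, 245, 215), (245, 237, 212), (243, 233, 206)]
```

Torque rose from 0.10 to 0.27 N m over 15°, matching the jaw spring, and the jaw face moved forward. So the socket fits. I add a little more and check.

Scaled: 8 degrees / 45 = 0.1778.

Request:
{"method": "send_rows", "body": {"rows": "0 0 0.0889 0 0 0 -1;0 0 0.1778 0 0 0 -1;0 0 0.1778 0 0 0 -1;0 0 0.1778 0 0 0 -1"}}

```text
time: 13.3
eef_pos: [0.5439, 0.089, 0.1033]
tcp_rot: [0.628, 0.778, -0.002, -0.001]
contact_force: [-8.7, -1.5, 9.4]
opening: 0.543
finger_force: 64.1
```

```bash
python3 - <<'E'
from m import *
st=ctrl.get_state();print(st['wrist_torque'],st['joint_efforts'],st['contact_force'],st['eef_pos'],st['time'])
c=lambda im,x,y,ww,hh,k: cv2.resize(im[y:y+hh,x:x+ww,::-1],None,fx=k,fy=k,interpolation=cv2.INTER_CUBIC)
a=c(cv2.imread('pics/side0.png')[:,:,::-1],235,150,66,60,6); b=c(s['color'],235,150,66,60,6)
cv2.imwrite('pics/i.png',np.hstack([a,b]))
E
```

```text
[-0.302   1.5551  0.3426] [ -0.1157 -28.3027 -25.0987   0.5948  -2.1457   0.3456] [-8.4931 -2.1903 10.6027] [0.5439 0.089  0.1032] 13.4
```

View pics/i.png

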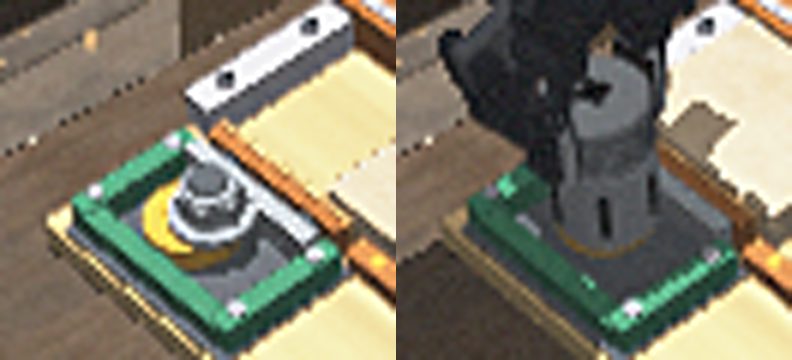

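The jaw has advanced and the cam has swung round. Torque is 0.34 N m and still rising at the spring's rate, with the socket seated on the flange. I hand the job in.

```bash
python3 -c "
from plant import ctrl
print(ctrl.sign_off())"
```

```text
the job is handed in; nothing more can be done
None
```

I handed the job in at about 13.4 s; no verdict came back. The blank is against the end stop, and the middle socket fitted on the first try. The arm is still gripping it fully seated, with the clamp held tight at about 0.34 N m.

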